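# Clamp a whetstone in its holder

### The arm

A 7-joint arm with a two-finger parallel gripper is mounted at the origin on a cart in front of the work surface, level with it; the furniture and walls round the work are solid. World frame = base frame: x ahead of the robot, y to its left, z up, the work surface at z = 0. Lengths are in m, angles in degrees, forces in N, time in s.
With the tool pointing down it reaches from about 0.35 to 0.9 m from the base axis. Payload 7.2 kg.
Tool frame: the origin (TCP) lies at the centre of the arm's flange, where the gripper is bolted on; the fingertips stand 182 mm ahead of it and the grasp point (between the pads) lies 163 mm ahead of it; z points along the fingers, x is the direction in which the jaws open and shut, and the axes are right-handed (so a half turn about z gives the same grasp; the last joint's range is limited). The gripper opens to 88 mm and grips with 3 to 60 N. Pads are 20 mm wide; open, the fingers measure 115 mm over their backs; the gripper's body (75 mm by 178 mm) begins 61 mm behind the grasp point.
Start: joints at [-73.006, 23.554, -0.728, 91.456, 0.321, 64.991, -4.71], TCP at [0.223, 0.584, 0.405] pointing down, gripper open.
Joint ranges: [-169.25, 169.25], [-16.82, 113.86], [-84.01, 82.57], [7.8, 145.47], [-59.2, 239.2], [7.22, 106.19], [-163.78, 163.78]. Speed limits (degrees/s): [136.94, 136.94, 172.46, 172.46, 180, 180, 180].

### API

Orientations are given as a 3x3 rotation matrix whose columns are the frame's x, y, z axes.
In Python, from plant import env gives the robot as it stands. The module is installed in compiled form; this text tells all that it offers.
- The arm moves only by the shell command python3 -m creep 'ROWS' [FORCE]. ROWS is JSON, one flat list of numbers, 7 for each row, row after row: the opening, from 0 (shut) to 1 (fully open), then the shift along the tool's x, y, z scaled (see below), then the turn, a rotation vector about the tool's x, y, z scaled (see below). A call has 1 to 12 rows; each row shifts and turns the commanded pose from where the row before left it, along the tool's axes as they then stand; what a row does not reach is not made up. The controller multiplies each number of a shift by 500 mm and each number of a turn by pi/2 rad. A row lasts 1/8 s, in which the tool goes at most 62.5 mm and 10.7 degrees, less where a joint would pass 70% of its speed; a pose out of reach is approached as far as the arm can. A call with a number of a shift or a turn outside -1 to 1 is refused whole. A call with a gripper value outside its range is refused whole. The fingers move at their own pace and stop on an object; FORCE is the grip in N (left out, the last holds). Time passes only in rows, so rows that do not move let the fingers close. It gives the time, the measured TCP pose, the force and the opening at its end, in the units of the state.
- env.get_state(): the state, without advancing time (a new reading comes with each control period).
- env.read_camera(name): name is "side" or "top" or "wrist"; returns (picture, depth): 480x640x3 uint8, blue, green, red; 480x640 float32, m along the optical axis (not along the pixel's ray), 0 where there is no reading.
- env.camera_info(name): a dict with "K" (3x3 intrinsics, pixels), "R" (3x3) and "t" (3): a world point X has camera coordinates R X + t; the wrist camera has in their place "T_tool_cam" (4x4, takes a point from camera to tool coordinates, whose origin is the TCP and whose axes are the tool frame's). Camera axes: x right, y down, z forward; pixel columns grow to the right and rows downward; lengths in m; the calibration is good to about 2 mm. A picture is of the moment at which its call begins: read the wrist's pose just before it. camera_info takes no time and is no camera call.
- env.sign_off(): hands the job in, once; it reports no verdict.
Trained networks look in the newest picture that a camera, given by its name, has taken for a name from the list of things; names that differ only in an ending like _2 or _b are one class to them, and where a whole thing is asked for, a point or a joint stands for the part that bears it (a point fixed in the world has none). Each returns a list of dicts, best first, with "score" (0 to 1); they miss things now and then, are a little off and sometimes report something else, mostly with a low value. They report only what shows in the picture. A call takes as long as a camera call. They do not tell look-alikes from the thing itself.
- env.trace(label, camera): "region" (480x640 bool, what is visible of it) and "location" ([column, row] in pixels, amid what is visible of it).
The state is a dict: "t": time; "q": joint angles; "joint_vel": joint speeds; "joint_torque": joint torques, N m; "ee_pos": TCP position; "orientation": TCP orientation; "force": force on the tool from outside, world axes, zero at the start; "ft_torque": the same for the moment, N m; "finger_gap": finger opening in m.
Only numpy, scipy, OpenCV 4.12 (cv2) and the standard library are available. Lean on these libraries where they do the work, as an engineer would, in place of code of your own. Each camera call takes 0.05 s, during which the arm holds its last target. There are 200 camera calls.

### The job

Get the whetstone ready for sharpening: it lies askew on its holder. Nudge it straight so that it lies in line between the two ends, then push the sliding jaw up until the stone is seated fully home against the fixed far stop and is trapped, with no gap, between stop and jaw. Only push with the fingers: do not pick up the stone, and leave the knife, garlic and lemon where they are.

Things in the scene. Friction and masses are not known exactly. Their poses are not given: they have to be found in the camera images.
- holder: Whetstone holder, fixed: bamboo block 266 mm long (x from -145 to +121), 80 wide, flat bed 22 above the worktop. Origin on the centre line at worktop height; x runs along the bed from the sliding jaw (near end) to the fixed stop (far end), y to the left, z up. The seated stone's centre is at x = +20, y = 0.
- stop_face (a point): Middle of the fixed stop's face, at x = +95 mm in the holder, 11 above the bed; axes as the holder. The stop is a U-shaped steel cup, 20 high: two 3 mm cheeks reach 21 mm towards the jaw, 56 apart (stone 50), flaring to about 67 at the mouth; 74 wide in all.
- stone_mid (a point): Centre of the whetstone, a block 150 mm long (its x), 50 wide (y), 25 thick (z), about 0.4 kg, grey below, brick-red above. Flat and loose on the bed (centre 34.5, top 47 above the worktop), turned 15 to 29 degrees anticlockwise (from above) out of the holder's line, centre within 16 mm of the holder's origin, corners overhanging the bed; slides at a few N.
- jaw (a joint): Sliding jaw's travel towards the stop, m: 0 = open (jaw face at holder x = -110 mm), starts at 0 to 0.008; 0.055 = clamped on the seated stone; 0.062 = limit. Stays where left (friction 2.5 N). A steel cup like the stop, facing it: cheeks reach 21 mm ahead of its face; 88 wide in all.
- jaw_push (a point): Middle of the rubber push pad on the jaw's back (the side away from the stone), 25 mm behind the jaw face, 34 above the worktop; the pad is 46 wide and spans 25 to 45 above the worktop. Axes as the holder; pushing along +x closes the jaw.
- knife_mid (a point): Bystander: middle of a vegetable knife 280 mm long with square steel blade and wooden handle, lying flat (at most 25 high) beyond the fixed stop; x axis along it to the blade's end.
- garlic: Bystander: garlic bulb, 60 across, 58 high; origin under its centre.
- lemon: Bystander: lemon, 78 x 55 mm, 56 high; origin under its centre.
There are look-alikes about, which are no part of the job. There is more than one size of the part that bears stone_mid; the job needs the larger.

How it is judged:
By the outcome, as a careful person would: the job done as asked, in the order asked, and still so for the second after the job is handed in, with the robot touching nothing.
It also fails if it takes over 51 s, if anything falls off the work surface, if the arm or the gripper's body presses on something with over 40 N, if the wrist force passes 120 N, or if a joint passes its speed limit or range.

## Working session

There is one attempt and no reset: what is moved stays moved. The work goes in short steps, Python scripts to look and compute and a shell command to move; the robot and the scene stay as the last step left them, time stands still between calls to the robot, and variables do not carry over. Pictures are saved under pics/ and viewed, about 8 in all and at most 12, crops included, and the job is handed in when it is done.

```bash
mkdir -p pics
cat > h.py <<'E'
from plant import env
import numpy as np, cv2
def cam(n):
    st=env.get_state(); im,d=env.read_camera(n); ci=env.camera_info(n); K=np.array(ci["K"])
    if n=="wrist":
        T=np.array(ci["T_tool_cam"]); W=np.eye(4); W[:3,:3]=st["orientation"]; W[:3,3]=st["ee_pos"]; M=W@T
    else:
        M=np.eye(4); R=np.array(ci["R"]); M[:3,:3]=R.T; M[:3,3]=-R.T@np.array(ci["t"])
    return im,d,K,M
def cloud(d,K,M):
    v,u=np.mgrid[:480,:640]
    P=np.stack([(u-K[0,2])*d/K[0,0],(v-K[1,2])*d/K[1,1],d],-1)@M[:3,:3].T+M[:3,3]
    P[d<=0]=np.nan
    return P
E
python3 - <<'E'
from h import *
s=env.get_state(); print(s["t"],s["ee_pos"],np.round(s["orientation"],3),s["finger_gap"])
for n in("top","side"):
    im,d,K,M=cam(n); cv2.imwrite(f"pics/{n}0.png",im); P=cloud(d,K,M)
    np.savez(f"{n}0.npz",im=im,P=P)
    for l in("holder","stone_mid","stop_face","jaw","knife_mid","garlic","lemon"):
        for r in env.trace(l,n)[:4]:
            m=r["region"]; p=np.nanmedian(P[m],0); print(n,l,round(r["score"],2),np.round(r["location"]),m.sum(),np.round(p,3))
E
```

```text
0.0 [0.22294001 0.5836562  0.40380213] [[ 0.357  0.934 -0.   ]
 [ 0.934 -0.357 -0.002]
 [-0.002  0.    -1.   ]] 0.08775307652270393
top holder 0.77 [377. 248.] 2958 [ 0.578 -0.12   0.022]
top holder 0.22 [362. 148.] 1785 [ 0.807 -0.084  0.01 ]
top stone_mid 0.95 [427. 321.] 900 [ 0.42  -0.23   0.016]
top stone_mid 0.7 [384. 227.] 1822 [ 0.62  -0.131  0.045]
top stop_face 0.95 [378. 245.] 3049 [ 0.582 -0.121  0.022]
top jaw 0.89 [383. 279.] 450 [ 0.514 -0.129  0.04 ]
top knife_mid 0.59 [358. 148.] 1802 [ 0.807 -0.082  0.01 ]
top garlic 0.57 [282. 328.] 523 [0.404 0.079 0.038]
top lemon 0.85 [214. 332.] 781 [0.4   0.215 0.045]
side holder 0.59 [318. 223.] 2252 [ 0.598 -0.099  0.023]
side stone_mid 0.81 [304. 211.] 1468 [ 0.626 -0.124  0.047]
side stone_mid 0.74 [387. 194.] 565 [ 0.423 -0.223  0.018]
side stop_face 0.85 [326. 222.] 2210 [ 0.592 -0.099  0.023]
side jaw 0.73 [351. 216.] 431 [ 0.521 -0.107  0.039]
side knife_mid 0.9 [216. 225.] 467 [ 0.824 -0.143  0.009]
side garlic 0.97 [418. 278.] 618 [0.411 0.092 0.035]
side garlic 0.34 [215. 219.] 431 [ 0.825 -0.146  0.009]
side lemon 0.71 [441. 332.] 1060 [0.406 0.232 0.045]
```

Run:
```python
import cv2
im=cv2.imread("pics/top0.png")[100:360,180:480]
cv2.imwrite("pics/top0c.png",cv2.resize(im,None,fx=2.3,fy=2.3,interpolation=cv2.INTER_CUBIC))
```

```text
(no output)
```

View pics/top0c.png

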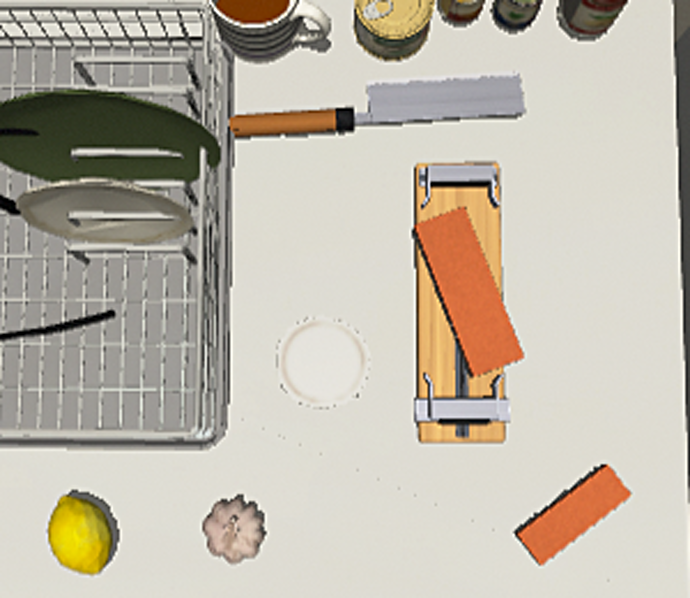

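View pics/side0.png

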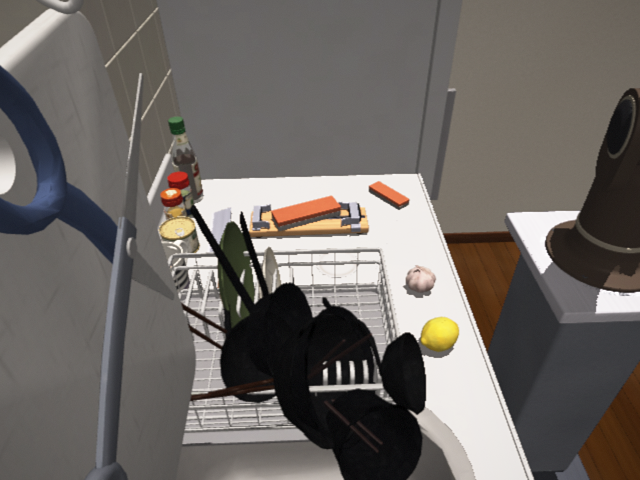

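The top view shows the holder running along +x: stop at top (≈460,170 in the crop), jaw at (≈462,410), big stone askew at (≈468,292). The small stone lookalike is at lower right (572,515), the knife is beyond the stop, and the rack is to the left (right edge ≈230). I'll measure from the depth.

```bash
cat >> h.py <<'E'
def rect(pts):
    (c,(w,h),a)=cv2.minAreaRect((pts*1000).astype(np.float32)); b=cv2.boxPoints((c,(w,h),a))
    e=[b[1]-b[0],b[2]-b[1]]; L=max(e,key=np.linalg.norm)
    if L[0]<0: L=-L
    return np.round(c,1),round(max(w,h),1),round(min(w,h),1),round(float(np.degrees(np.arctan2(L[1],L[0]))),2)
def measure(im,P,box=(0.42,0.75,-0.2,-0.05)):
    x,y,z=P[...,0],P[...,1],P[...,2]; inb=(x>box[0])&(x<box[1])&(y>box[2])&(y<box[3])
    hsv=cv2.cvtColor(im,cv2.COLOR_BGR2HSV); H,S,V=hsv[...,0],hsv[...,1],hsv[...,2]
    red=inb&(((H<11)|(H>174))&(S>150))&(z>.04)&(z<.054)
    n,l,stt,_=cv2.connectedComponentsWithStats(red.astype(np.uint8)); k=1+np.argmax(stt[1:,4])
    print("stone",rect(P[l==k][:,:2]),np.median(z[l==k]),(l==k).sum())
    blk=inb&(z>.014)&(z<.03)&(S>60)&(H>10)&(H<30)
    print("bed  ",rect(P[blk][:,:2]),np.median(z[blk]))
    st=inb&(S<60)&(z>.034)&(z<.056)
    n,l,stt,_=cv2.connectedComponentsWithStats(st.astype(np.uint8))
    for k in range(1,n):
        if stt[k,4]>25:
            q=P[l==k]; print("steel",rect(q[:,:2]),"x",np.round(np.percentile(q[:,0],[1,99]),4),"y",np.round(np.percentile(q[:,1],[1,99]),4),"z",np.round(np.median(q[:,2]),3),stt[k,4])
E
python3 - <<'E'
from h import *
a=np.load("top0.npz"); P=a["P"]; measure(a["im"],P)
q=P[(P[...,1]>0.0)&(P[...,0]>.45)&(P[...,0]<.75)&(P[...,2]>.03)]
print(np.nanmin(q[:,1]),np.nanmax(q[:,2]))
ci=env.camera_info("wrist"); print(np.round(ci["T_tool_cam"],3),ci["K"][0])
E
```

```text
stone (array([ 622.1, -131.9]), 148.0, 49.9, 21.08) 0.045634092909075274 1644
bed   (array([ 616.5, -127.4]), 264.0, 80.1, 0.5) 0.02066443265994322
steel (array([ 722.3, -125.9]), 68.2, 37.0, -88.69) x [0.7052 0.7403] y [-0.1581 -0.0931] z 0.041 238
steel (array([ 523.1, -127.9]), 70.9, 43.9, -89.66) x [0.5011 0.544 ] y [-0.1602 -0.096 ] z 0.041 338
0.08667987602345807 0.6174105233987921
[[ 1.    -0.     0.    -0.001]
 [ 0.     0.963  0.269 -0.073]
 [-0.    -0.269  0.963  0.02 ]
 [ 0.     0.     0.     1.   ]] [421.09778666   0.         312.85722936]
```

```bash
python3 -m creep '[1,-0.088,0.068,0,0,0,0, 1,-0.088,0.068,0,0,0,0, 1,-0.088,0.068,0,0,0,0, 1,-0.088,0.068,0,0,0,0, 1,-0.088,0.068,0,0,0,0, 1,-0.088,0.068,0,0,0,0, 1,-0.088,0.068,0,0,0,0, 1,-0.088,0.068,0,0,0,0, 1,-0.088,0.068,0,0,0,0, 1,-0.088,0.068,0,0,0,0, 1,-0.088,0.068,0,0,0,0, 1,0,0,0,0,0,0]'
```

```text
t: 2.3
ee_pos: [0.4002, -0.0051, 0.4051]
orientation: [[0.363, 0.932, 0.001], [0.932, -0.363, -0.0], [0.0, 0.001, -1.0]]
force: [0.3, 0.6, 0.0]
finger_gap: 0.0883
```

```bash
python3 -m creep '[1,0,0,0,0,0,-0.117, 1,0,0,0,0,0,-0.117, 1,0,0,0,0,0,-0.117, 1,0,0,0,0,0,-0.117, 1,-0.078,0.062,0.018,0,0,0, 1,-0.078,0.062,0.018,0,0,0, 1,-0.078,0.062,0.018,0,0,0, 1,-0.078,0.062,0.018,0,0,0, 1,-0.078,0.062,0.018,0,0,0, 1,0,0,0,0,0,0, 1,0,0,0,0,0,0]'
cat > w.py <<'E'
from h import *
import sys
im,d,K,M=cam("wrist"); P=cloud(d,K,M); cv2.imwrite(f"pics/{sys.argv[1]}.png",im); measure(im,P); np.savez(sys.argv[1],im=im,P=P)
s=env.get_state(); print(s["t"],np.round(s["ee_pos"],4),np.round(s["orientation"],3)[:,0],np.round(s["force"],1))
E
python3 w.py w1
```

```text
t: 3.68
ee_pos: [0.6144, -0.1264, 0.3591]
orientation: [[-0.362, 0.932, -0.002], [0.932, 0.362, 0.001], [0.001, -0.001, -1.0]]
force: [-0.1, -0.2, 0.6]
finger_gap: 0.0873
stone (array([ 622.4, -134.6]), 148.9, 49.4, 20.97) 0.04664012262407624 13657
bed   (array([ 616.9, -129.4]), 264.6, 80.2, 0.58) 0.02162407197624361
steel (array([ 523.6, -130.2]), 71.1, 46.4, -89.46) x [0.5017 0.5445] y [-0.162  -0.0982] z 0.042 3748
steel (array([ 723.3, -128.4]), 70.5, 40.2, -89.51) x [0.7043 0.7421] y [-0.1621 -0.0952] z 0.041 1847
3.725 [ 0.6142 -0.1262  0.3596] [-0.363  0.932  0.001] [-0.2  0.5  0.3]
```

View pics/w1.png

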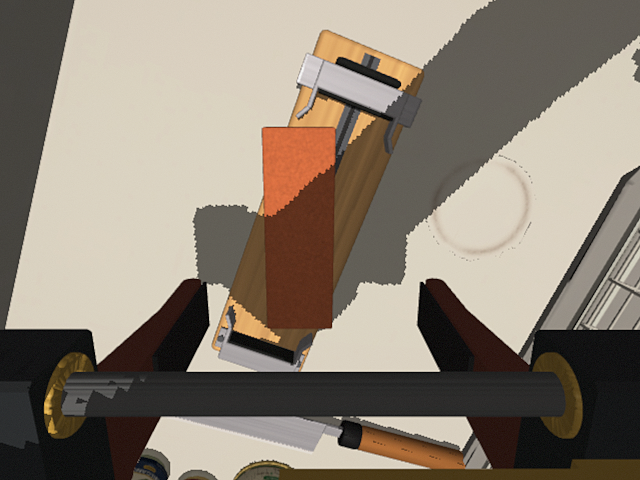

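```bash
python3 -m creep '[1,-0.022,0.009,0,0,0,0, 1,0,0,0.074,0,0,0, 1,0,0,0.074,0,0,0, 1,0,0,0.074,0,0,0, 1,0,0,0.074,0,0,0, 1,0,0,0,0,0,0, 0.59,0,0,0,0,0,0, 0.59,0,0,0,0,0,0, 0.59,0,0,0,0,0,0, 0.59,0,0,0,0,0,0]' 5; python3 w.py w2
```

```text
t: 4.97
ee_pos: [0.6231, -0.1357, 0.2123]
orientation: [[-0.362, 0.932, 0.001], [0.932, 0.362, 0.001], [0.0, 0.001, -1.0]]
force: [-0.5, 3.3, 2.4]
finger_gap: 0.053
stone (array([ 598.1, -144.1]), 96.8, 50.9, 21.46) 0.046617435979478844 34189
bed   (array([ 605.9, -129.7]), 242.4, 80.0, 0.55) 0.021679269519083805
steel (array([ 523.8, -130.3]), 71.9, 47.2, -89.45) x [0.5027 0.5452] y [-0.1625 -0.0979] z 0.042 15125
steel (array([ 632.7, -161.7]), 20.3, 1.5, 23.27) x [0.6236 0.6412] y [-0.1659 -0.1582] z 0.046 462
steel (array([ 612.4, -111.5]), 19.0, 2.3, 21.31) x [0.6039 0.6208] y [-0.1156 -0.1092] z 0.052 185
5.025 [ 0.623  -0.1354  0.2121] [-0.362  0.932  0.001] [-1.   2.8  1.1]
```

```bash
python3 -m creep '[0.59,0,0,0,0,0,0.053, 0.59,0,0,0,0,0,0.053, 0.59,0,0,0,0,0,0.053, 0.59,0,0,0,0,0,0.053, 0.59,0,0,0,0,0,0.053, 0.59,0.004,0,0,0,0,0.04, 0.59,0.004,0,0,0,0,0, 0.59,0.004,0,0,0,0,0, 0.59,0,0,0,0,0,0]'; python3 w.py w3
```

```text
t: 6.15
ee_pos: [0.6235, -0.13, 0.2117]
orientation: [[0.108, 0.994, -0.0], [0.994, -0.108, 0.0], [0.0, -0.0, -1.0]]
force: [-0.9, -1.3, 1.6]
finger_gap: 0.052
stone (array([ 598.6, -130.1]), 95.8, 51.0, -1.99) 0.04661218285981297 33687
bed   (array([ 612.4, -129.6]), 220.4, 80.0, 0.43) 0.021612282046522047
steel (array([ 531.7, -128.8]), 71.1, 39.3, 83.85) x [0.5103 0.5456] y [-0.1632 -0.0975] z 0.041 11395
steel (array([ 625.5, -104.8]), 18.9, 1.6, -7.26) x [0.6163 0.634 ] y [-0.1062 -0.103 ] z 0.048 351
steel (array([ 620.5, -156.9]), 20.3, 1.5, -2.82) x [0.6105 0.63  ] y [-0.158  -0.1558] z 0.05 277
steel (array([704.3, -95.5]), 5.3, 2.6, -55.39) x [0.7025 0.7066] y [-0.097  -0.0931] z 0.036 60
6.2 [ 0.6235 -0.13    0.2116] [0.108 0.994 0.   ] [-0.4 -0.9  0.4]
```

View pics/w3.png

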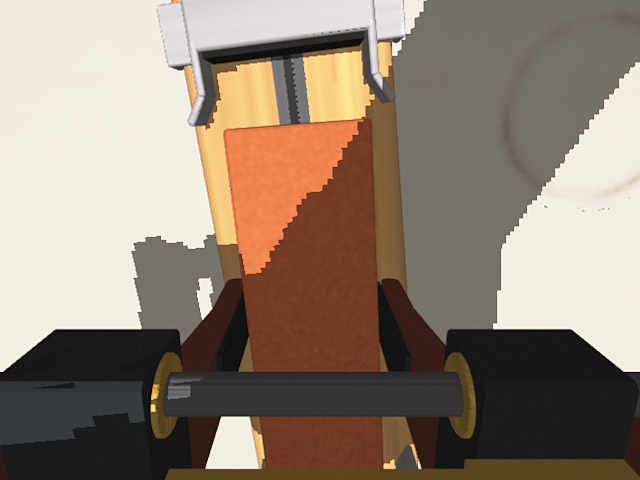

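```bash
python3 -m creep '[0.59,0,0,0,0,0,-0.042, 0.59,0,0,0,0,0,-0.042, 0.59,0,0,0,0,0,-0.038, 0.59,0,0,0,0,0,0, 0.59,0,0,0,0,0,0]'; python3 w.py w4
```

```text
t: 6.82
ee_pos: [0.6236, -0.1299, 0.2117]
orientation: [[-0.082, 0.997, 0.0], [0.997, 0.082, 0.0], [0.0, 0.0, -1.0]]
force: [0.5, -1.2, 0.3]
finger_gap: 0.0522
stone (array([ 598.9, -130.5]), 96.3, 51.2, 0.28) 0.0466393393451171 33664
bed   (array([ 622.7, -128.8]), 196.6, 81.0, 0.7) 0.021622270764099477
steel (array([ 528.6, -130.6]), 71.7, 37.0, -89.48) x [0.5114 0.5457] y [-0.1632 -0.0974] z 0.042 11129
steel (array([ 625.6, -156.9]), 20.1, 1.5, 7.87) x [0.6158 0.6351] y [-0.1587 -0.1561] z 0.049 365
steel (array([ 620.6, -105.3]), 18.4, 1.8, -0.15) x [0.6116 0.6294] y [-0.1061 -0.1045] z 0.051 270
6.875 [ 0.6236 -0.1299  0.2117] [-0.082  0.997  0.   ] [ 0.4 -0.4 -0.4]
```

```bash
python3 -m creep '[0.8,0,0,0,0,0,0, 0.8,0,0,0,0,0,0, 0.8,0,0,-0.06,0,0,0, 0.8,0,0,-0.06,0,0,0.047, 0,0,-0.08,0,0,0,0, 0,0,-0.08,0,0,0,0, 0,0,-0.08,0,0,0,0, 0,0,-0.064,0,0,0,0, 0,0,0,0,0,0,0, 0,0,0,0,0,0,0, 0,0,0,0,0,0,0, 0,0,0,0,0,0,0]'; python3 w.py w5
```

```text
t: 8.38
ee_pos: [0.4721, -0.1314, 0.2715]
orientation: [[-0.009, 1.0, 0.0], [1.0, 0.009, -0.0], [-0.0, 0.0, -1.0]]
force: [0.2, 0.2, 0.3]
finger_gap: 0.0006
stone (array([ 580.2, -131.7]), 37.6, 7.7, 0.2) 0.04663712061704034 500
bed   (array([ 495. , -130.8]), 79.9, 21.8, -89.57) 0.0212605191636161
steel (array([ 506., -154.]), 15.4, 6.3, -57.86) x [0.5004 0.5095] y [-0.1613 -0.1489] z 0.041 238
steel (array([ 504.6, -108. ]), 16.1, 9.2, 88.34) x [0.5001 0.5092] y [-0.1153 -0.1001] z 0.041 332
steel (array([ 515. , -132.3]), 23.3, 0.6, 0.48) x [0.5039 0.5263] y [-0.1326 -0.1319] z 0.042 68
8.425 [ 0.4719 -0.1314  0.2715] [-0.009  1.    -0.   ] [0.2 0.4 0.6]
```

View pics/w5.png

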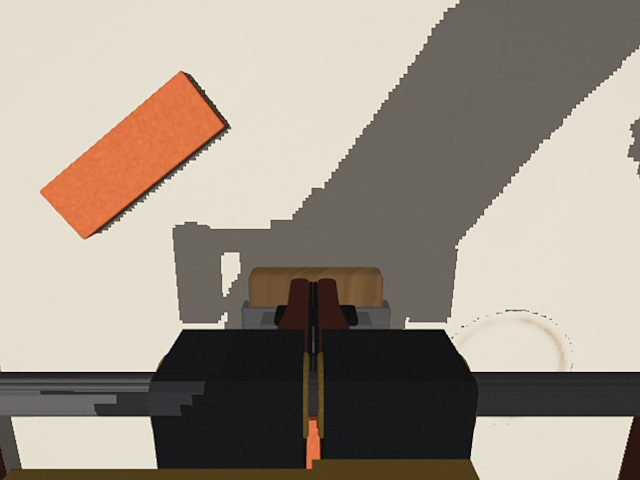

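```bash
python3 -m creep '[0,0,0,0.04,0,0,0, 0,0,0,0.04,0,0,0, 0,0,0,0.038,0,0,0, 0,0,0,0,0,0,0, 0,0,0.012,0,0,0,0, 0,0,0.012,0,0,0,0, 0,0,0.012,0,0,0,0, 0,0,0.012,0,0,0,0, 0,0,0.012,0,0,0,0, 0,0,0.012,0,0,0,0]'; python3 -m creep '[0,0,0.012,0,0,0,0, 0,0,0.012,0,0,0,0, 0,0,0,0,0,0,0]'
```

```text
t: 9.68
ee_pos: [0.5077, -0.131, 0.2126]
orientation: [[-0.009, 1.0, -0.001], [1.0, 0.009, 0.0], [0.0, -0.001, -1.0]]
force: [-2.1, -0.4, 2.1]
finger_gap: 0.0005
t: 10.05
ee_pos: [0.52, -0.1309, 0.2125]
orientation: [[-0.009, 1.0, 0.0], [1.0, 0.009, -0.0], [-0.0, 0.0, -1.0]]
force: [-1.3, 0.1, -1.4]
finger_gap: 0.0006
```

```bash
python3 -m creep '[0,0,0.01,0,0,0,0, 0,0,0.01,0,0,0,0, 0,0,0.006,0,0,0,0, 0,0,0,0,0,0,0]'; python3 -m creep '[0,0,0.004,0,0,0,0, 0,0,0.004,0,0,0,0, 0,0,0,0,0,0,0]';  python3 -m creep '[0,0,0.004,0,0,0,0, 0,0,0,0,0,0,0]'
python3 - <<'E'
from h import *
for n in("top",):
    im,d,K,M=cam(n); P=cloud(d,K,M); measure(im,P)
    cv2.imwrite("pics/t2.png",cv2.resize(im[180:300,330:450],None,fx=5,fy=5,interpolation=cv2.INTER_CUBIC))
E
```

```text
t: 10.55
ee_pos: [0.5327, -0.1308, 0.2125]
orientation: [[-0.009, 1.0, -0.0], [1.0, 0.009, -0.0], [-0.0, -0.0, -1.0]]
force: [-3.5, 0.7, -1.0]
finger_gap: 0.0002
t: 10.92
ee_pos: [0.5366, -0.1307, 0.2125]
orientation: [[-0.009, 1.0, 0.0], [1.0, 0.009, -0.0], [-0.0, 0.0, -1.0]]
force: [-2.8, 0.9, -1.3]
finger_gap: 0.0002
t: 11.18
ee_pos: [0.5385, -0.1307, 0.2125]
orientation: [[-0.009, 1.0, -0.0], [1.0, 0.009, 0.0], [0.0, -0.0, -1.0]]
force: [-3.9, 0.0, -3.0]
finger_gap: 0.0005
stone (array([ 649.6, -126.5]), 148.4, 49.3, -0.34) 0.04569929897453451 1071
bed   (array([ 641.9, -127. ]), 213.5, 79.4, 0.14) 0.020389711332276128
steel (array([ 722.3, -125.6]), 68.5, 36.9, -87.35) x [0.7059 0.7401] y [-0.1586 -0.0931] z 0.041 233
```

View pics/t2.png

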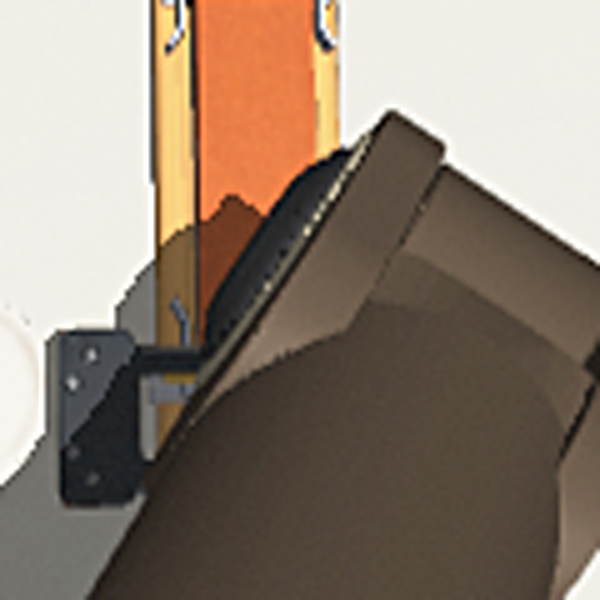

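The stone is straight between the stop's cheeks and close to home, but the force is still low (≈4 N). I'll push on in small steps until it rises.

```bash
for i in 1 ; do python3 -m creep '[0,0,0.003,0,0,0,0, 0,0,0,0,0,0,0]'; python3 -m creep '[0,0,0.003,0,0,0,0, 0,0,0,0,0,0,0]'; done
```

```text
t: 11.48
ee_pos: [0.5389, -0.1309, 0.2125]
orientation: [[-0.009, 1.0, -0.003], [1.0, 0.009, 0.001], [0.001, -0.003, -1.0]]
force: [-9.5, 1.0, 3.3]
finger_gap: 0.0003
t: 11.72
ee_pos: [0.5394, -0.131, 0.2125]
orientation: [[-0.008, 1.0, -0.005], [1.0, 0.008, 0.002], [0.002, -0.005, -1.0]]
force: [-13.5, 1.6, 8.1]
finger_gap: 0.0008
```

```bash
python3 -m creep '[0,0,0.005,0,0,0,0, 0,0,0,0,0,0,0, 0,0,0,0,0,0,0]'; python3 -m creep '[0,0,-0.006,0,0,0,0, 0,0,-0.04,0,0,0,0, 0,0,-0.06,0,0,0,0, 0,0,0,-0.08,0,0,0, 0,0,0,-0.1,0,0,0, 0,0,0,-0.1,0,0,0, 0,0,0,-0.1,0,0,0, 0,0,0.05,0,0,0,0, 0,0,0.1,0,0,0,0, 0,0,0,0,0,0,0, 0,0,0,0,0,0,0]'; python3 w.py w6
```

```text
t: 12.1
ee_pos: [0.5402, -0.1312, 0.2123]
orientation: [[-0.008, 1.0, -0.009], [1.0, 0.008, 0.003], [0.003, -0.009, -1.0]]
force: [-21.4, 1.8, 14.9]
finger_gap: 0.0001
t: 13.48
ee_pos: [0.566, -0.131, 0.4028]
orientation: [[-0.008, 1.0, 0.001], [1.0, 0.008, -0.001], [-0.001, 0.001, -1.0]]
force: [-0.4, 0.0, -0.9]
finger_gap: 0.0007
stone (array([ 615.3, -130. ]), 83.0, 49.4, 0.58) 0.046590922829893855 3581
bed   (array([ 584.8, -129.9]), 199.4, 79.9, 0.5) 0.02159921714410487
steel (array([ 571.7, -129.9]), 70.6, 45.8, -89.34) x [0.549 0.592] y [-0.1622 -0.0978] z 0.042 2113
13.525 [ 0.5655 -0.1311  0.4029] [-0.008  1.    -0.   ] [ 0.7 -0.3 -0.1]
```

View pics/w6.png

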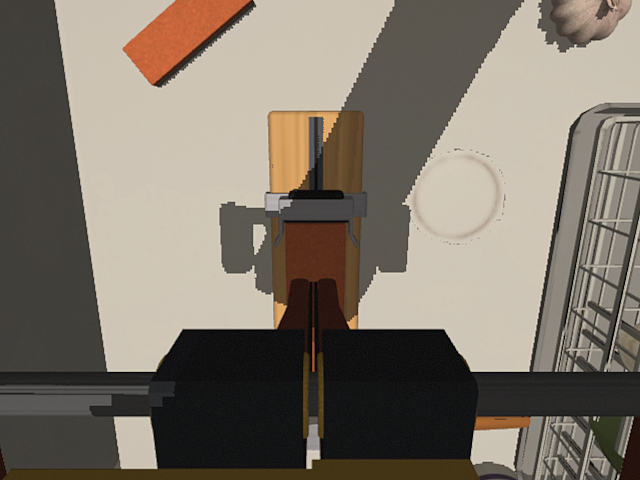

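```bash
python3 -m creep '[1,0,0.09,0,0,0,0, 1,0,0.09,0,0,0,0, 1,0,0.03,0,0,0,0, 1,0,0,0,0,0,0, 1,0,0,0,0,0,0, 1,0,0,0,0,0,0]'; python3 w.py w7; python3 -c "
import cv2;im=cv2.imread('pics/w7.png')[60:400,200:430];cv2.imwrite('pics/w7c.png',cv2.resize(im,None,fx=1.7,fy=1.7))"
```

```text
t: 14.28
ee_pos: [0.6701, -0.1299, 0.4033]
orientation: [[-0.008, 1.0, 0.001], [1.0, 0.008, 0.0], [0.0, 0.001, -1.0]]
force: [0.1, 0.2, 0.7]
finger_gap: 0.0569
stone (array([ 649.8, -129.2]), 151.4, 50.6, 0.47) 0.04667801791113624 11312
bed   (array([ 628.1, -129.4]), 242.5, 80.0, 0.56) 0.021660568365613808
steel (array([ 571.9, -130. ]), 71.1, 45.8, -89.54) x [0.5495 0.593 ] y [-0.1615 -0.0978] z 0.042 2748
steel (array([ 723.2, -128.4]), 70.3, 39.1, -89.37) x [0.7044 0.7422] y [-0.1618 -0.0953] z 0.042 1464
14.325 [ 0.6703 -0.1298  0.4032] [-0.009  1.     0.   ] [ 0.1 -0.2  0.6]
```

View pics/w7c.png

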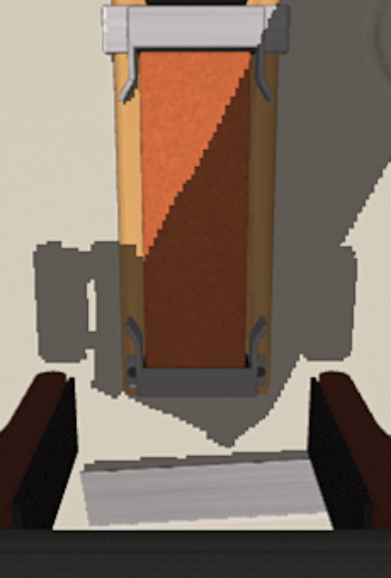

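The stone lies in line at 0.5° with no visible gap at the stop (crop row ≈368) or the jaw (row ≈52), and the knife is untouched. Signing off.

```bash
python3 -c "
from plant import env
print(env.sign_off(), env.get_state()['t'])"
```

```text
the job is handed in; nothing more can be done
the job is handed in; nothing more can be done
```

The whetstone is straight in its holder and clamped between the fixed stop and the jaw. I handed the job in at about 14 s.

- **Straightening:** I set the loosely straddling fingers either side of the large stone and turned it from 21° to about 0.3° in the world frame; the holder lies at about 0.55°. The first turn overshot to −2°, and a second corrected it. The stone was not lifted.
- **Clamping:** With the fingers shut, I pushed the jaw's back pad until it stalled. The force along x rose from about 4 to 21 N while the tool moved only about 1.7 mm. Then I withdrew upwards.
- **Last checks:** The wrist camera put the stone's centre at x = 649.8 mm against about 649 mm expected when seated. Its angle was 0.47°, and it lay within 1 mm of the holder's centre line. I saw no gap at the stop or the jaw, and the robot was touching nothing.
- **Jaw travel:** The jaw moved about 47 mm. That implies it started near 8 mm, while I had estimated 4–5 mm from its face. The stone's near end still measured where it should be.
- **Bystanders:** No move went near the knife, garlic or lemon, and no contact was felt. The knife and part of the garlic showed in the last wrist pictures, but I did not measure any of the three again, and I did not look at the lemon again.

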